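Press down and lock the push chopper's knob

TASK

Make the hand-push food chopper ready to put away: press its spring knob fully down into the lid and, while holding it down, slide the lock on the lid fully home over the knob's shoulder, then let go so that the lock alone keeps the knob down. Feel your way gently, forcing neither knob nor lock, and leave the other things on the mat where they are.

Things in the scene. Friction and masses are not known exactly. Their poses are not given: they have to be found in the camera images.
- chopper: Hand-push food chopper, held to the mat by its suction foot (does not move): frosted round bowl, white ribbed lid 108 mm across, its flat top 104 mm above this origin. Origin: centre of the underside; z up; +x points from the knob's axis to the lock.
- knob: Grey spring knob on the chopper's axis. Origin: centre of its flat top face, 138 mm above the chopper's origin when up. Button 40 mm across, 12 mm tall, then a shoulder to a body 60 mm across. It goes 24 mm straight down against a spring (5 N at first, 11 N at the bottom) to a firm silicone stop (10 N/mm) and springs back if let go. Over 25 N from the fingers strains it.
- well (a point): Centre of the lid's round well that the knob's body runs in, level with the lid's top. At the knob's stop its shoulder lies 2 mm below this level and its top face 10 mm above. Once locked and let go, the knob rises those 2 mm or so and bears up against the lock's tongue.
- lock: Grey sliding lock on the lid: flat tongue with an upright thumb ridge 26 mm wide (chopper's y), 8 mm thick (x), 22 mm tall above the lid. Origin: centre of the ridge, 11 mm above the lid, 44 mm from the knob's axis when open; axes as the chopper's. It slides 10 mm towards the knob (-x) to a firm stop (8 N/mm), rubs with about 2 N and stays where left. Over 12 N from the fingers strains it.
- tongue_tip (a point): Middle of the lock tongue's leading edge, on the lid's top; tongue 26 mm wide, 4 mm thick. 32 mm from the knob's axis when open, 22 mm when home (8 mm over the shoulder). It passes over the shoulder only while the knob is within 2 mm of its stop; else it butts against the knob's body.
- ridge_back (a point): Centre of the ridge's outer face, the one away from the knob, where a finger draws the lock in. With the knob down the ridge is 12 mm higher than the button: of two fingers about 40 mm apart one can press the button while the other works behind the ridge. The pressing finger drags on the button as it slides (some 8 to 15 N).
- bottle_a_mid (a point): Bystander: short glass bottle with white cap, 58 mm across, 96 mm tall, standing. Point: its centre, half-way up.
- bottle_b_mid (a point): Bystander: a second bottle, like the first. Point: its centre, half-way up.
- teether_mid (a point): Bystander: teether ring lying flat, 70 mm across, 18 mm thick. Point: its centre.
- funnel_mid (a point): Bystander: plastic funnel standing mouth down, 90 mm across, 90 mm tall. Point: on its axis, half-way up.
Not all that is in view belongs to the job. Leave any red look-alike of the chopper alone.

How it is judged:
On the way, in this order (a step that is already met when the one before it is completed fails the run):
1. the knob is pressed to within 2 mm of its stop with the lock still open (z of knob in the frame of chopper below 0.116 m and x of lock in the frame of chopper above 0.04 m), for 0.05 s.
2. the lock is slid home (within 1.5 mm of its stop) while the knob is down (z of knob in the frame of chopper below 0.1175 m and x of lock in the frame of chopper below 0.0355 m), for 0.1 s.
At the end, for the whole second after the job is handed in: The knob stays down by itself (top face no more than 3.5 mm above its pressed-down stop), held by the lock, which is home to within 2 mm of its stop; both at rest and untouched (z of knob in the frame of chopper below 0.1175 m and x of lock in the frame of chopper below 0.036 m and linear speed of each of knob, lock below 0.01 m/s).
It fails at once if the fingers press the knob with more than 25 N (contact force between the fingers and knob above 25 N).
It fails at once if the fingers push the lock with more than 12 N (contact force between the fingers and lock above 12 N).
It fails at once if a bottle, the teether or the funnel is moved more than 15 mm (distance of any of bottle_a_mid, bottle_b_mid, teether_mid, funnel_mid from where it was at the start of the episode above 0.015 m).
It also fails if it takes over 59 s, if anything falls off the work surface, if the arm or the gripper's body presses on something with over 40 N, if the wrist force passes 120 N, or if a joint passes its speed limit or range.

ROBOT

A 6-joint arm with a two-finger parallel gripper is mounted at the origin on the work surface. World frame = base frame: x ahead of the robot, y to its left, z up, the work surface at z = 0. Lengths are in m, angles in rad, forces in N, time in s.
With the tool pointing down it reaches from about 0.25 to 0.725 m from the base axis. Payload 4 kg.
Tool frame: the origin (TCP) lies midway between the tips of the shut fingers; the grasp point (between the pads) lies 19 mm behind it (bot.grasp_offset is the distance from the TCP to the grasp point, in m); y points along the fingers, z is the direction in which the jaws open and shut, and the axes are right-handed (so a half turn about y gives the same grasp; the last joint's range is limited). The gripper opens to 85 mm and grips with 20 to 120 N. Pads are 22 mm wide; open, the fingers measure 114 mm over their backs; the gripper's body (76 mm by 85 mm) begins 54 mm behind the grasp point. The pads swing forward as they close: fully open they stand 13 mm farther back than shut.
Start: joints at [1.186, 0.241, 0.005, 1.335, 0, 1.571], TCP at [0.188, 0.463, 0.231] pointing down, gripper open.
Joint ranges: [-2.72, 2.72], [-1.05, 1.87], [-1.09, 1.28], [-1.99, 2.15], [-1.42, 1.44], [-3.14, 3.14]. Speed limits (rad/s): [2.79, 2.79, 3.14, 3.14, 3.14, 3.14].

INTERFACE

Orientations are given as a rotation vector (axis times angle).
In Python, from bench import bot gives the robot as it stands. The module is installed in compiled form; this text tells all that it offers.
- The arm moves only by the shell command python3 -m jog 'ROWS' [FORCE]. ROWS is JSON, a list of rows, each an object with "delta_pos": the shift along the tool's x, y, z in m, a list of three; "dr": the turn, a rotation vector about the tool's x, y, z in rad, a list of three; "hand": the gripper command: -1 is shut, 1 is fully open, values between are in proportion. In form: [{"delta_pos": [tx, ty, tz], "dr": [ax, ay, az], "hand": hand}, ...]. A call has exactly 10 rows; each row is the pose to reach, as a shift and turn from the pose commanded when the call began, along the tool's axes at that moment; what a row does not reach only later rows make up. A row lasts 1/12 s, in which the tool goes at most 41.7 mm and 7.16 degrees, less where a joint would pass 70% of its speed; a pose out of reach is approached as far as the arm can. A call with a gripper value outside its range is refused whole. The fingers move at their own pace and stop on an object; FORCE is the grip in N (left out, the last holds). Time passes only in rows, so rows that repeat a pose let the fingers close, or fill a call up. It gives the time, the measured TCP pose, the force and the opening at its end, in the units of the state.
- bot.state(): the state, without advancing time (a new reading comes with each control period).
- bot.camera(name): name is "side" or "top"; returns the picture (480x640x3 uint8, red, green, blue); there is no depth.
- bot.get_calibration(name): a dict with "vertical_fov" (degrees; the focal length in pixels is half the picture's height over the tangent of half this angle, whatever the lens; pixels are square), "cx", "cy" (the principal point, pixels), "D" ([k1, k2, p1, p2, k3] as OpenCV has them; the pictures are not rectified), "rvec" (rotation vector, rad) and "tvec" (3), from world to camera coordinates, as OpenCV has them. Camera axes: x right, y down, z forward; pixel columns grow to the right and rows downward; lengths in m; the calibration is good to about 2 mm. A picture is of the moment at which its call begins. get_calibration takes no time and is no camera call.
- bot.job_done(): hands the job in, once; it reports no verdict.
Trained networks look in the newest picture that a camera, given by its name, has taken for a name from the list of things; names that differ only in an ending like _2 or _b are one class to them, and where a whole thing is asked for, a point or a joint stands for the part that bears it (a point fixed in the world has none). Each returns a list of dicts, best first, with "confidence" (0 to 1); they miss things now and then, are a little off and sometimes report something else, mostly with a low value. They report only what shows in the picture. A call takes as long as a camera call. They do not tell look-alikes from the thing itself.
- bot.search_frame(query, camera): "location" ([column, row] in pixels, amid what is visible of it).
- bot.landmark_of(query, camera): "location" ([column, row] in pixels: a listed point, or the origin of a listed thing).
The state is a dict: "t": time; "joints": joint angles; "joint_velocities": joint speeds; "tau": joint torques, N m; "tool_pos": TCP position; "eef_rot": TCP orientation; "force": force on the tool from outside, world axes, zero at the start; "torque": the same for the moment, N m; "finger_gap": finger opening in m.
Only numpy, scipy, OpenCV 4.12 (cv2) and the standard library are available. Lean on these libraries where they do the work, as an engineer would, in place of code of your own. Each camera call takes 0.05 s, during which the arm holds its last target. There are 200 camera calls.

## Working session

There is one attempt and no reset: what is moved stays moved. The work goes in short steps, Python scripts to look and compute and a shell command to move; the robot and the scene stay as the last step left them, time stands still between calls to the robot, and variables do not carry over. Pictures are saved under pics/ and viewed, about 8 in all and at most 12, crops included, and the job is handed in when it is done.

```bash
mkdir -p pics; cat > h.py <<'E'
import numpy as np, cv2
from bench import bot
from scipy.spatial.transform import Rotation as R
def cal(n):
    c=bot.get_calibration(n); f=240/np.tan(np.radians(c["vertical_fov"])/2)
    return np.array([[f,0,c["cx"]],[0,f,c["cy"]],[0,0,1.]]),np.array(c["D"],float),np.array(c["rvec"],float),np.array(c["tvec"],float)
def ray(n,px):
    K,D,r,t=cal(n); u=cv2.undistortPoints(np.array([[px]],float),K,D)[0,0]
    M=R.from_rotvec(r.ravel()).as_matrix(); d=M.T@np.array([u[0],u[1],1]); return -M.T@t.ravel(),d/np.linalg.norm(d)
def atz(n,px,z):
    o,d=ray(n,px); return o+d*(z-o[2])/d[2]
def proj(n,P):
    K,D,r,t=cal(n); return cv2.projectPoints(np.atleast_2d(np.array(P,float)),r,t,K,D)[0][:,0]
def tri(p1,p2):
    o1,d1=ray("side",p1);o2,d2=ray("top",p2)
    A=np.stack([d1,-d2],1); s=np.linalg.lstsq(A,o2-o1,rcond=None)[0]
    a=o1+d1*s[0];b=o2+d2*s[1]; return (a+b)/2,np.linalg.norm(a-b)
E
python3 - <<'E'
from h import *
np.set_printoptions(precision=4,suppress=True)
for n in("side","top"):
    im=bot.camera(n); cv2.imwrite(f"pics/{n}0.png",im[:,:,::-1])
    print(n,ray(n,(320,240)))
    for q in("knob","lock","ridge_back","tongue_tip","well","chopper"):
        print(q,[(np.round(d["location"],1).tolist(),round(d["confidence"],2)) for d in bot.landmark_of(q,n)[:4]])
s=bot.state();print(s["t"],s["tool_pos"],s["eef_rot"],R.from_rotvec(s["eef_rot"]).as_matrix(),s["force"],s["finger_gap"])
E
```

```text
side (array([-0.0965, -0.7564,  0.76  ]), array([ 0.4636,  0.6765, -0.5722]))
knob [([441.9, 204.6], 0.73), ([302.8, 374.4], 0.62), ([372.4, 228.0], 0.59), ([386.2, 229.4], 0.31)]
lock [([316.1, 368.5], 0.49), ([383.3, 229.6], 0.48), ([275.7, 209.8], 0.48), ([450.8, 205.4], 0.47)]
ridge_back [([322.6, 365.5], 0.76), ([388.3, 230.3], 0.58), ([450.6, 202.3], 0.41)]
tongue_tip [([380.2, 235.4], 0.64), ([448.5, 213.6], 0.48), ([312.1, 379.1], 0.48)]
well [([302.0, 394.3], 0.89), ([437.0, 220.2], 0.72), ([371.0, 243.0], 0.7), ([496.8, 301.0], 0.35)]
chopper [([431.4, 261.1], 0.9), ([304.1, 441.1], 0.85), ([367.0, 288.5], 0.79)]
top (array([0.3645, 0.0129, 0.922 ]), array([ 0.0678, -0.0323, -0.9972]))
knob [([338.6, 191.2], 0.84), ([347.8, 99.7], 0.76), ([464.6, 364.6], 0.71), ([332.1, 166.9], 0.51)]
lock [([452.0, 336.2], 0.68), ([341.3, 83.1], 0.44), ([330.9, 169.4], 0.42), ([191.6, 217.8], 0.42)]
ridge_back [([341.9, 81.1], 0.64), ([447.8, 340.4], 0.59), ([332.7, 169.8], 0.4)]
tongue_tip [([449.5, 343.6], 0.67), ([332.4, 176.8], 0.55), ([342.4, 95.2], 0.42)]
well [([341.8, 192.5], 0.7), ([346.4, 109.9], 0.62), ([457.9, 355.7], 0.58)]
chopper [([440.4, 349.1], 0.88), ([337.1, 126.7], 0.73), ([332.9, 204.3], 0.58)]
0.7 [0.1877 0.4634 0.2313] [-1.5496  0.3019 -0.3019] [[ 0.9269 -0.      0.3754]
 [-0.3754  0.      0.9269]
 [-0.     -1.      0.    ]] [ 0.1794 -0.3698  0.0987] 0.08532269731133202
```

View pics/top0.png

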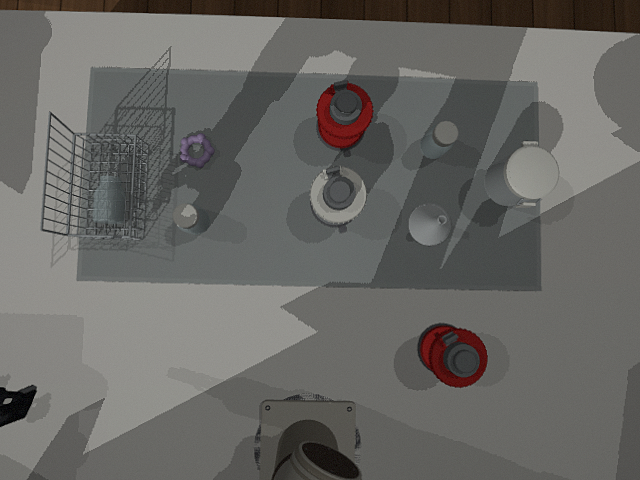

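View pics/side0.png

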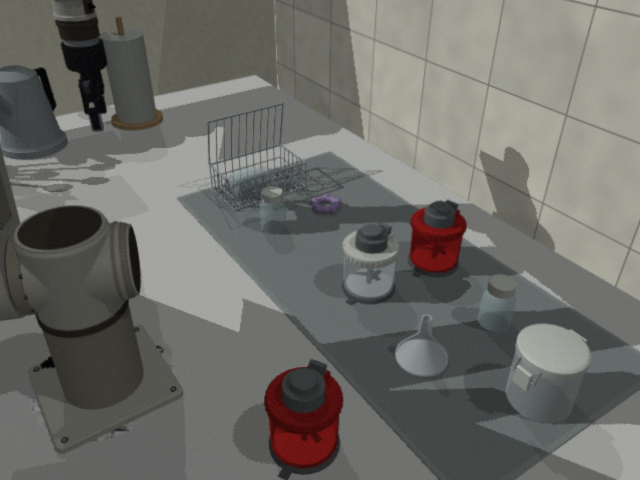

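Candidates for the chopper are the white-lidded one at top (338,192) / side (371,240), and red look-alikes at top (346,100) / side (438,215) and top (460,360) / side (303,385). I choose the white one, since the description gives a white ribbed lid. Next is one close crop of it.

```bash
python3 - <<'E'
from h import *
np.set_printoptions(precision=4,suppress=True)
a=cv2.imread("pics/top0.png")[150:240,290:390]; b=cv2.imread("pics/side0.png")[210:300,325:425]
cv2.imwrite("pics/crop0.png",np.hstack([cv2.resize(x,(400,360),interpolation=cv2.INTER_CUBIC) for x in(a,b)]))
for nm,s,t in(("knob",(372.4,228),(338.6,191.2)),("well",(371,243),(341.8,192.5)),("lock",(384,229.6),(330.9,169.4)),("rb",(388.3,230.3),(332.7,169.8)),("tip",(380.2,235.4),(332.4,176.8))): print(nm,*tri(s,t))
print(atz("top",(338.6,191.2),.138),atz("side",(372.4,228),.138))
E
```

```text
knob [ 0.5079 -0.0446  0.1399] 0.0021374088775116397
well [ 0.5073 -0.0505  0.1103] 0.0063385421958532815
lock [ 0.5522 -0.0302  0.1122] 0.0018437637074221326
rb [ 0.5545 -0.0355  0.1119] 0.004730851704382887
tip [ 0.54   -0.0339  0.1052] 0.001185280947749437
[ 0.5073 -0.0442  0.138 ] [ 0.5108 -0.0428  0.138 ]
```

View pics/crop0.png

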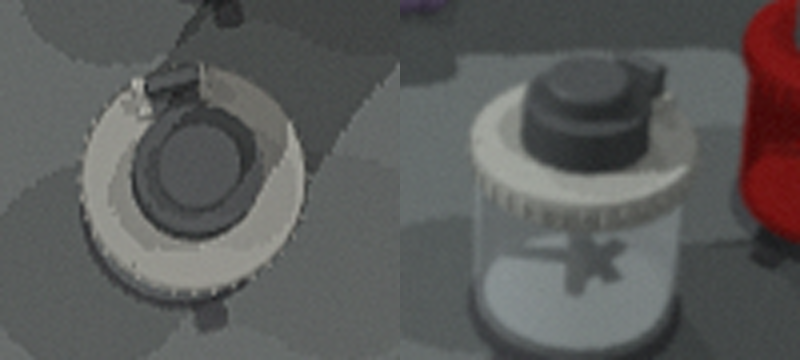

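The crop confirms the white ribbed lid. The grey knob is up with its centre at top (340,191). The open lock's ridge is at top (333,170) / side (388,229), beyond the knob as seen from the robot and turned slightly left.

```bash
python3 - <<'E'
from h import *
np.set_printoptions(precision=4,suppress=True)
k=atz("top",(340,191.2),.138)
k2=atz("side",(325+585/4*1.0-0.0,210+80/4),.138) if 0 else atz("side",(325+187/4,210+80/4),.138)
lid=atz("top",(290+193/4,150+181/4),.102)
r=atz("top",(290+173/4,150+78/4),.126); e1=atz("top",(290+147/4,150+85/4),.126); e2=atz("top",(290+200/4,150+72/4),.126)
print("knob",k,k2,"lid",lid,"ridge",r,e1,e2,np.linalg.norm(e1-e2))
c=(k+k2)[:2]/2
for p in(r[:2],np.array([.5522,-.0302])):
    print(np.linalg.norm(p-c),np.degrees(np.arctan2(*(p-c)[::-1])))
d=e1-e2; print("ridge normal yaw",np.degrees(np.arctan2(-d[0],d[1])))
yaw=np.radians(14);T=c+.030*np.array([np.cos(yaw),np.sin(yaw)])
s=bot.state();M=R.from_rotvec(s["eef_rot"]).as_matrix()
print("TCP target",T,"tool delta",M.T@(np.r_[T,.2313]-s["tool_pos"]), "jaw yaw",np.degrees(np.arctan2(M[1,2],M[0,2])))
E
```

```text
knob [ 0.5074 -0.0467  0.138 ] [ 0.5057 -0.0474  0.138 ] lid [ 0.5061 -0.0463  0.102 ] ridge [ 0.5498 -0.0343  0.126 ] [ 0.5461 -0.0224  0.126 ] [ 0.5529 -0.0468  0.126 ] 0.02531769563088847
0.04504709770373681 16.377597981379676
0.04867538952374157 20.247610586704624
ridge normal yaw 15.67311809071064
TCP target [ 0.5356 -0.0398] tool delta [ 0.5114  0.     -0.3358] jaw yaw 67.95307775116832
```

```bash
python3 -m jog '[{"delta_pos":[0.03,0,-0.02],"dr":[0,0.09,0],"hand":0},{"delta_pos":[0.06,0,-0.04],"dr":[0,0.18,0],"hand":0},{"delta_pos":[0.09,0,-0.06],"dr":[0,0.28,0],"hand":0},{"delta_pos":[0.12,0,-0.08],"dr":[0,0.38,0],"hand":0},{"delta_pos":[0.15,0,-0.10],"dr":[0,0.48,0],"hand":0},{"delta_pos":[0.18,0,-0.12],"dr":[0,0.58,0],"hand":0},{"delta_pos":[0.21,0,-0.14],"dr":[0,0.68,0],"hand":0},{"delta_pos":[0.24,0,-0.16],"dr":[0,0.78,0],"hand":0},{"delta_pos":[0.27,0,-0.18],"dr":[0,0.86,0],"hand":0},{"delta_pos":[0.30,0,-0.20],"dr":[0,0.907,0],"hand":0}]' 20
cat > st.py <<'E'
from h import *
import sys
np.set_printoptions(precision=4,suppress=True)
c=np.array([.5066,-.047]);yaw=np.radians(16);ax=np.array([np.cos(yaw),np.sin(yaw)])
s=bot.state();M=R.from_rotvec(s["eef_rot"]).as_matrix();p=np.array(s["tool_pos"])
T=np.r_[c+.030*ax,p[2]]
F=np.array(s["force"])
print("t",s["t"],"p",p,"down",M[:,1],"jaw yaw",np.degrees(np.arctan2(M[1,2],M[0,2])),"gap",s["finger_gap"])
print("F world",F,"F tool",M.T@F,"tool delta to start",M.T@(T-p),"chop x,y of TCP",(p[:2]-c)@ax,(p[:2]-c)@np.array([-ax[1],ax[0]]))
E
python3 st.py
```

```text
t: 1.53
tool_pos: [0.3914, 0.1639, 0.2316]
eef_rot: [-1.326, 1.003, -1.004]
force: [0.3, -0.3, 0.7]
finger_gap: 0.0427
t 1.5333 p [0.3914 0.1639 0.2316] down [ 0.0008  0.0004 -1.    ] jaw yaw 15.795387214976477 gap 0.04265870519241213
F world [ 0.2729 -0.2792  0.7323] F tool [ 0.3429 -0.7322  0.1873] tool delta to start [0.2342 0.     0.0835] chop x,y of TCP -0.05261812272480836 0.23446229895510393
```

```bash
python3 -m jog '[{"delta_pos":[0.03,0,0.0105],"dr":[0,0,0],"hand":0},{"delta_pos":[0.06,0,0.021],"dr":[0,0,0],"hand":0},{"delta_pos":[0.09,0,0.032],"dr":[0,0,0],"hand":0},{"delta_pos":[0.12,0,0.043],"dr":[0,0,0],"hand":0},{"delta_pos":[0.15,0,0.053],"dr":[0,0,0],"hand":0},{"delta_pos":[0.18,0,0.064],"dr":[0,0,0],"hand":0},{"delta_pos":[0.21,0.01,0.075],"dr":[0,0,0],"hand":0},{"delta_pos":[0.234,0.03,0.0835],"dr":[0,0,0],"hand":0},{"delta_pos":[0.234,0.055,0.0835],"dr":[0,0,0],"hand":0},{"delta_pos":[0.234,0.055,0.0835],"dr":[0,0,0],"hand":0}]'
python3 st.py
python3 - <<'E'
from h import *
a=bot.camera("top")[:,:,::-1];b=bot.camera("side")[:,:,::-1]
cv2.imwrite("pics/c1.png",np.hstack([cv2.resize(x,(400,480),interpolation=cv2.INTER_CUBIC) for x in(a[130:250,290:390],b[170:290,335:435])]))
E
```

```text
t: 2.37
tool_pos: [0.5328, -0.0377, 0.1714]
eef_rot: [-1.332, 1.01, -0.998]
force: [-1.2, 0.5, -1.4]
finger_gap: 0.0427
t 2.3667 p [ 0.5328 -0.0377  0.1714] down [-0.0089  0.0007 -1.    ] jaw yaw 15.831606761351281 gap 0.042680658870953
F world [-1.1833  0.472  -1.3937] F tool [-0.7725  1.4045 -0.998 ] tool delta to start [ 0.0017 -0.      0.0022] chop x,y of TCP 0.0277606435535089 0.0016894751133728421
```

View pics/c1.png

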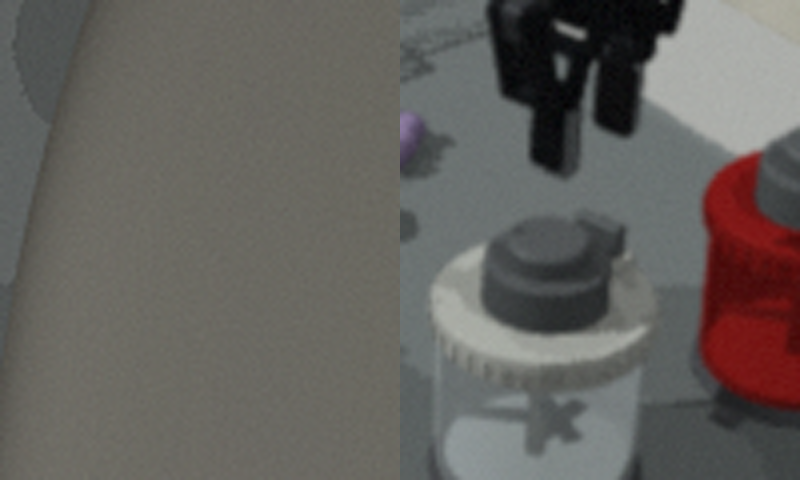

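The top view is blocked by the arm. The side view shows the near fingertip at about (373.8,212.5), over the knob, and the far one at about (389.5,202.5), beyond the ridge. I'll check both by projection.

```bash
python3 - <<'E'
from h import *
np.set_printoptions(precision=1,suppress=True)
s=bot.state();M=R.from_rotvec(s["eef_rot"]).as_matrix();p=np.array(s["tool_pos"]);print(p)
g=s["finger_gap"]/2
for back in(0,.005):
  for sg in(-1,1):
    for dz in(g,g+.0145):
        print(back,sg,dz,[proj("side",p+M@np.array([x,-back,sg*dz]))[0] for x in(-.011,.011)])
c=np.array([.5066,-.047]);a=np.radians(16);ax=np.array([np.cos(a),np.sin(a)]);n=np.array([-ax[1],ax[0]])
print("ridge top corners",[ (proj("side",np.r_[c+x*ax+y*n,.126])[0]-[335,170])*4+[400,0] for x in(.04,.048) for y in(-.013,.013)])
E
```

```text
[ 0.5 -0.   0.2]
0 -1 0.021345031829492715 [array([369.8, 208.2]), array([379.6, 212.4])]
0 -1 0.03584503182949272 [array([365.1, 211.4]), array([374.9, 215.6])]
0 1 0.021345031829492715 [array([383.1, 199.2]), array([392.8, 203.1])]
0 1 0.03584503182949272 [array([387.5, 196.2]), array([397.2, 200.1])]
0.005 -1 0.021345031829492715 [array([370. , 205.9]), array([379.8, 210. ])]
0.005 -1 0.03584503182949272 [array([365.3, 209.1]), array([375.1, 213.3])]
0.005 1 0.021345031829492715 [array([383.3, 196.9]), array([393.1, 200.8])]
0.005 1 0.03584503182949272 [array([387.7, 193.9]), array([397.4, 197.8])]
ridge top corners [array([618.4, 234. ]), array([573.5, 214.5]), array([627.9, 226.9]), array([583.1, 207.6])]
```

```bash
python3 -m jog '[{"delta_pos":[0.001,0.003,0.002],"dr":[0,0,0],"hand":0},{"delta_pos":[0.0017,0.006,0.0032],"dr":[0,0,0],"hand":0},{"delta_pos":[0.0017,0.01,0.0032],"dr":[0,0,0],"hand":0},{"delta_pos":[0.0017,0.014,0.0032],"dr":[0,0,0],"hand":0},{"delta_pos":[0.0017,0.018,0.0032],"dr":[0,0,0],"hand":0},{"delta_pos":[0.0017,0.022,0.0032],"dr":[0,0,0],"hand":0},{"delta_pos":[0.0017,0.025,0.0032],"dr":[0,0,0],"hand":0},{"delta_pos":[0.0017,0.025,0.0032],"dr":[0,0,0],"hand":0},{"delta_pos":[0.0017,0.025,0.0032],"dr":[0,0,0],"hand":0},{"delta_pos":[0.0017,0.025,0.0032],"dr":[0,0,0],"hand":0}]'
python3 st.py
```

```text
t: 3.3
tool_pos: [0.539, -0.0373, 0.1514]
eef_rot: [-1.328, 1.001, -1.001]
force: [0.6, -0.2, -0.7]
finger_gap: 0.0428
t 3.3 p [ 0.539  -0.0373  0.1514] down [ 0.0001  0.     -1.    ] jaw yaw 15.98352458158794 gap 0.04283739151367957
F world [ 0.6141 -0.1611 -0.7411] F tool [0.3239 0.7412 0.546 ] tool delta to start [ 0.0004 -0.     -0.0038] chop x,y of TCP 0.03382238435055288 0.00041050656705813937
```

```bash
python3 -m jog '[{"delta_pos":[0.0004,0.001,-0.001],"dr":[0,0,0],"hand":0},{"delta_pos":[0.0004,0.003,-0.002],"dr":[0,0,0],"hand":0},{"delta_pos":[0.0004,0.005,-0.003],"dr":[0,0,0],"hand":0},{"delta_pos":[0.0004,0.007,-0.003],"dr":[0,0,0],"hand":0},{"delta_pos":[0.0004,0.009,-0.003],"dr":[0,0,0],"hand":0},{"delta_pos":[0.0004,0.01,-0.003],"dr":[0,0,0],"hand":0},{"delta_pos":[0.0004,0.01,-0.003],"dr":[0,0,0],"hand":0},{"delta_pos":[0.0004,0.01,-0.003],"dr":[0,0,0],"hand":0},{"delta_pos":[0.0004,0.01,-0.003],"dr":[0,0,0],"hand":0},{"delta_pos":[0.0004,0.01,-0.003],"dr":[0,0,0],"hand":0}]'
python3 st.py
python3 -m jog '[{"delta_pos":[0,0.001,0],"dr":[0,0,0],"hand":0},{"delta_pos":[0,0.002,0],"dr":[0,0,0],"hand":0},{"delta_pos":[0,0.003,0],"dr":[0,0,0],"hand":0},{"delta_pos":[0,0.003,0],"dr":[0,0,0],"hand":0},{"delta_pos":[0,0.003,0],"dr":[0,0,0],"hand":0},{"delta_pos":[0,0.003,0],"dr":[0,0,0],"hand":0},{"delta_pos":[0,0.003,0],"dr":[0,0,0],"hand":0},{"delta_pos":[0,0.003,0],"dr":[0,0,0],"hand":0},{"delta_pos":[0,0.003,0],"dr":[0,0,0],"hand":0},{"delta_pos":[0,0.003,0],"dr":[0,0,0],"hand":0}]'
python3 st.py
```

```text
t: 4.13
tool_pos: [0.5363, -0.0385, 0.1414]
eef_rot: [-1.328, 1.001, -1.001]
force: [-0.1, 0.4, 0.3]
finger_gap: 0.0427
t 4.1333 p [ 0.5363 -0.0385  0.1414] down [ 0.0003 -0.     -1.    ] jaw yaw 15.985858825443568 gap 0.04274973512379086
F world [-0.1224  0.4346  0.3061] F tool [-0.4515 -0.3061  0.0021] tool delta to start [ 0.     -0.     -0.0009] chop x,y of TCP 0.03088202485640473 1.917559336467475e-05
t: 4.97
tool_pos: [0.5363, -0.0385, 0.1385]
eef_rot: [-1.328, 1.001, -1.001]
force: [-0.9, 0.2, 4.8]
finger_gap: 0.0424
t 4.9667 p [ 0.5363 -0.0385  0.1385] down [ 0.0004 -0.     -1.    ] jaw yaw 15.985600495976039 gap 0.042387526330260675
F world [-0.8995  0.1644  4.815 ] F tool [-0.4051 -4.8153 -0.8178] tool delta to start [ 0.     -0.     -0.0009] chop x,y of TCP 0.030883804060563937 9.475406826915338e-06
```

```bash
python3 -m jog '[{"delta_pos":[0,0.003,0],"dr":[0,0,0],"hand":0},{"delta_pos":[0,0.006,0],"dr":[0,0,0],"hand":0},{"delta_pos":[0,0.009,0],"dr":[0,0,0],"hand":0},{"delta_pos":[0,0.012,0],"dr":[0,0,0],"hand":0},{"delta_pos":[0,0.015,0],"dr":[0,0,0],"hand":0},{"delta_pos":[0,0.017,0],"dr":[0,0,0],"hand":0},{"delta_pos":[0,0.019,0],"dr":[0,0,0],"hand":0},{"delta_pos":[0,0.02,0],"dr":[0,0,0],"hand":0},{"delta_pos":[0,0.02,0],"dr":[0,0,0],"hand":0},{"delta_pos":[0,0.02,0],"dr":[0,0,0],"hand":0}]'
python3 st.py
python3 -m jog '[{"delta_pos":[0,0.0005,0],"dr":[0,0,0],"hand":0},{"delta_pos":[0,0.001,0],"dr":[0,0,0],"hand":0},{"delta_pos":[0,0.001,0],"dr":[0,0,0],"hand":0},{"delta_pos":[0,0.001,0],"dr":[0,0,0],"hand":0},{"delta_pos":[0,0.001,0],"dr":[0,0,0],"hand":0},{"delta_pos":[0,0.001,0],"dr":[0,0,0],"hand":0},{"delta_pos":[0,0.001,0],"dr":[0,0,0],"hand":0},{"delta_pos":[0,0.001,0],"dr":[0,0,0],"hand":0},{"delta_pos":[0,0.001,0],"dr":[0,0,0],"hand":0},{"delta_pos":[0,0.001,0],"dr":[0,0,0],"hand":0}]'
python3 st.py
```

```text
t: 5.8
tool_pos: [0.5363, -0.0385, 0.119]
eef_rot: [-1.328, 1.001, -1.002]
force: [-2.0, 0.1, 9.0]
finger_gap: 0.0427
t 5.8 p [ 0.5363 -0.0385  0.119 ] down [ 0.0007 -0.0001 -1.    ] jaw yaw 15.986422813786028 gap 0.042699054026691816
F world [-2.0086  0.0799  9.0222] F tool [-0.6275 -9.0237 -1.9026] tool delta to start [ 0.     -0.     -0.0009] chop x,y of TCP 0.03093278135519565 1.801913213562626e-05
t: 6.63
tool_pos: [0.5363, -0.0385, 0.1182]
eef_rot: [-1.328, 1.001, -1.002]
force: [-2.0, 0.3, 9.2]
finger_gap: 0.0429
t 6.6333 p [ 0.5363 -0.0385  0.1182] down [ 0.0009 -0.0001 -1.    ] jaw yaw 15.984060827066605 gap 0.04286110373093755
F world [-1.9612  0.2747  9.1511] F tool [-0.8008 -9.1529 -1.8022] tool delta to start [-0.     -0.     -0.0009] chop x,y of TCP 0.030934659712763227 -1.1245904513153387e-05
```

```bash
python3 -m jog '[{"delta_pos":[0,0.0005,0],"dr":[0,0,0],"hand":0},{"delta_pos":[0,0.001,0],"dr":[0,0,0],"hand":0},{"delta_pos":[0,0.0015,0],"dr":[0,0,0],"hand":0},{"delta_pos":[0,0.0015,0],"dr":[0,0,0],"hand":0},{"delta_pos":[0,0.0015,0],"dr":[0,0,0],"hand":0},{"delta_pos":[0,0.0015,0],"dr":[0,0,0],"hand":0},{"delta_pos":[0,0.0015,0],"dr":[0,0,0],"hand":0},{"delta_pos":[0,0.0015,0],"dr":[0,0,0],"hand":0},{"delta_pos":[0,0.0015,0],"dr":[0,0,0],"hand":0},{"delta_pos":[0,0.0015,0],"dr":[0,0,0],"hand":0}]'
python3 st.py
python3 -m jog '[{"delta_pos":[0,0.0005,0],"dr":[0,0,0],"hand":0},{"delta_pos":[0,0.0008,0],"dr":[0,0,0],"hand":0},{"delta_pos":[0,0.0008,0],"dr":[0,0,0],"hand":0},{"delta_pos":[0,0.0008,0],"dr":[0,0,0],"hand":0},{"delta_pos":[0,0.0008,0],"dr":[0,0,0],"hand":0},{"delta_pos":[0,0.0008,0],"dr":[0,0,0],"hand":0},{"delta_pos":[0,0.0008,0],"dr":[0,0,0],"hand":0},{"delta_pos":[0,0.0008,0],"dr":[0,0,0],"hand":0},{"delta_pos":[0,0.0008,0],"dr":[0,0,0],"hand":0},{"delta_pos":[0,0.0008,0],"dr":[0,0,0],"hand":0}]'
python3 st.py
```

```text
t: 7.47
tool_pos: [0.5363, -0.0385, 0.1167]
eef_rot: [-1.328, 1.001, -1.002]
force: [-2.5, 1.3, 10.1]
finger_gap: 0.0428
t 7.4667 p [ 0.5363 -0.0385  0.1167] down [ 0.0009 -0.0001 -1.    ] jaw yaw 15.983664305164284 gap 0.04275419906990289
F world [-2.5465  1.2829 10.0575] F tool [ -1.9312 -10.0598  -2.0867] tool delta to start [ 0.     -0.     -0.0009] chop x,y of TCP 0.03091252779166175 5.960254070568601e-06
t: 8.3
tool_pos: [0.5363, -0.0385, 0.116]
eef_rot: [-1.328, 1.001, -1.002]
force: [-3.0, 0.6, 10.4]
finger_gap: 0.043
t 8.3 p [ 0.5363 -0.0385  0.116 ] down [ 0.0009 -0.0001 -1.    ] jaw yaw 15.985218262074758 gap 0.04304321509398992
F world [-2.9529  0.6323 10.3594] F tool [ -1.4174 -10.3623  -2.6554] tool delta to start [-0.     -0.     -0.0009] chop x,y of TCP 0.03093949643956007 -1.6630915093924075e-06
```

```bash
python3 -m jog '[{"delta_pos":[0,0.0005,0],"dr":[0,0,0],"hand":0},{"delta_pos":[0,0.0008,0],"dr":[0,0,0],"hand":0},{"delta_pos":[0,0.0008,0],"dr":[0,0,0],"hand":0},{"delta_pos":[0,0.0008,0],"dr":[0,0,0],"hand":0},{"delta_pos":[0,0.0008,0],"dr":[0,0,0],"hand":0},{"delta_pos":[0,0.0008,0],"dr":[0,0,0],"hand":0},{"delta_pos":[0,0.0008,0],"dr":[0,0,0],"hand":0},{"delta_pos":[0,0.0008,0],"dr":[0,0,0],"hand":0},{"delta_pos":[0,0.0008,0],"dr":[0,0,0],"hand":0},{"delta_pos":[0,0.0008,0],"dr":[0,0,0],"hand":0}]' | egrep 'force|tool_pos'
python3 st.py|tail -1
```

```text
tool_pos: [0.5363, -0.0385, 0.1152]
force: [-2.9, 1.1, 9.9]
F world [-2.9384  1.0832  9.9058] F tool [-1.847  -9.9086 -2.5179] tool delta to start [-0.     -0.     -0.0009] chop x,y of TCP 0.030930098392006528 -9.890227020092248e-06
```

```bash
python3 -m jog '[{"delta_pos":[0,0.0005,0],"dr":[0,0,0],"hand":0},{"delta_pos":[0,0.0008,0],"dr":[0,0,0],"hand":0},{"delta_pos":[0,0.0008,0],"dr":[0,0,0],"hand":0},{"delta_pos":[0,0.0008,0],"dr":[0,0,0],"hand":0},{"delta_pos":[0,0.0008,0],"dr":[0,0,0],"hand":0},{"delta_pos":[0,0.0008,0],"dr":[0,0,0],"hand":0},{"delta_pos":[0,0.0008,0],"dr":[0,0,0],"hand":0},{"delta_pos":[0,0.0008,0],"dr":[0,0,0],"hand":0},{"delta_pos":[0,0.0008,0],"dr":[0,0,0],"hand":0},{"delta_pos":[0,0.0008,0],"dr":[0,0,0],"hand":0}]' | egrep 'force|tool_pos'
python3 st.py|tail -1
```

```text
tool_pos: [0.5363, -0.0385, 0.1151]
force: [-3.0, 0.6, 14.4]
F world [-2.9513  0.5589 14.3985] F tool [ -1.3421 -14.4027  -2.665 ] tool delta to start [-0.     -0.     -0.0009] chop x,y of TCP 0.030924589929583923 -2.0903807795039274e-05
```

```bash
python3 -m jog '[{"delta_pos":[0,0,-0.0004],"dr":[0,0,0],"hand":0},{"delta_pos":[0,0,-0.0008],"dr":[0,0,0],"hand":0},{"delta_pos":[0,0,-0.0012],"dr":[0,0,0],"hand":0},{"delta_pos":[0,0,-0.0016],"dr":[0,0,0],"hand":0},{"delta_pos":[0,0,-0.002],"dr":[0,0,0],"hand":0},{"delta_pos":[0,0,-0.0024],"dr":[0,0,0],"hand":0},{"delta_pos":[0,0,-0.0028],"dr":[0,0,0],"hand":0},{"delta_pos":[0,0,-0.003],"dr":[0,0,0],"hand":0},{"delta_pos":[0,0,-0.003],"dr":[0,0,0],"hand":0},{"delta_pos":[0,0,-0.003],"dr":[0,0,0],"hand":0}]'| egrep 'force|tool_pos|gap'
python3 st.py|tail -1
```

```text
tool_pos: [0.5362, -0.0385, 0.1154]
force: [2.0, 2.1, 10.4]
finger_gap: 0.0429
F world [ 2.04    2.0866 10.4408] F tool [ -1.4381 -10.4237   2.6084] tool delta to start [-0.     -0.     -0.0008] chop x,y of TCP 0.030753674867621563 -1.3279762561991399e-05
```

```bash
python3 -m jog '[{"delta_pos":[0,0,-0.0004],"dr":[0,0,0],"hand":0},{"delta_pos":[0,0.0003,-0.0008],"dr":[0,0,0],"hand":0},{"delta_pos":[0,0.0003,-0.0012],"dr":[0,0,0],"hand":0},{"delta_pos":[0,0.0003,-0.0015],"dr":[0,0,0],"hand":0},{"delta_pos":[0,0.0003,-0.0015],"dr":[0,0,0],"hand":0},{"delta_pos":[0,0.0003,-0.0015],"dr":[0,0,0],"hand":0},{"delta_pos":[0,0.0003,-0.0015],"dr":[0,0,0],"hand":0},{"delta_pos":[0,0.0003,-0.0015],"dr":[0,0,0],"hand":0},{"delta_pos":[0,0.0003,-0.0015],"dr":[0,0,0],"hand":0},{"delta_pos":[0,0.0003,-0.0015],"dr":[0,0,0],"hand":0}]'| egrep 'force|tool_pos|gap'
python3 st.py
```

```text
tool_pos: [0.5361, -0.0385, 0.1157]
force: [4.2, 3.0, 9.8]
finger_gap: 0.0431
t 11.6333 p [ 0.5361 -0.0385  0.1157] down [ 0.0096  0.0023 -1.    ] jaw yaw 16.041217798868374 gap 0.04314258630920715
F world [4.2037 3.0133 9.8446] F tool [-1.7298 -9.7967  4.9697] tool delta to start [-0.     -0.     -0.0007] chop x,y of TCP 0.03072461229240313 -3.2749553039764335e-06
```

```bash
python3 -m jog '[{"delta_pos":[0,0,-0.0004],"dr":[0,0,0],"hand":0},{"delta_pos":[0,0.0003,-0.0008],"dr":[0,0,0],"hand":0},{"delta_pos":[0,0.0003,-0.0012],"dr":[0,0,0],"hand":0},{"delta_pos":[0,0.0003,-0.0016],"dr":[0,0,0],"hand":0},{"delta_pos":[0,0.0003,-0.002],"dr":[0,0,0],"hand":0},{"delta_pos":[0,0.0003,-0.002],"dr":[0,0,0],"hand":0},{"delta_pos":[0,0.0003,-0.002],"dr":[0,0,0],"hand":0},{"delta_pos":[0,0.0003,-0.002],"dr":[0,0,0],"hand":0},{"delta_pos":[0,0.0003,-0.002],"dr":[0,0,0],"hand":0},{"delta_pos":[0,0.0003,-0.002],"dr":[0,0,0],"hand":0}]'| egrep 'force|tool_pos|gap'
python3 st.py
```

```text
tool_pos: [0.5357, -0.0388, 0.1159]
force: [7.0, 4.4, 10.4]
finger_gap: 0.0427
t 12.4667 p [ 0.5357 -0.0388  0.1159] down [ 0.0128  0.0028 -0.9999] jaw yaw 16.053755541085465 gap 0.042719021511279445
F world [ 7.0215  4.3884 10.4198] F tool [ -2.2671 -10.3167   8.0967] tool delta to start [-0.0002 -0.     -0.0002] chop x,y of TCP 0.03021446741351635 -0.00017533249982066022
```

```bash
python3 -m jog '[{"delta_pos":[0,0.0002,-0.0004],"dr":[0,0,0],"hand":0},{"delta_pos":[0,0.0004,-0.0008],"dr":[0,0,0],"hand":0},{"delta_pos":[0,0.0004,-0.0012],"dr":[0,0,0],"hand":0},{"delta_pos":[0,0.0004,-0.0016],"dr":[0,0,0],"hand":0},{"delta_pos":[0,0.0004,-0.002],"dr":[0,0,0],"hand":0},{"delta_pos":[0,0.0004,-0.002],"dr":[0,0,0],"hand":0},{"delta_pos":[0,0.0004,-0.002],"dr":[0,0,0],"hand":0},{"delta_pos":[0,0.0004,-0.002],"dr":[0,0,0],"hand":0},{"delta_pos":[0,0.0004,-0.002],"dr":[0,0,0],"hand":0},{"delta_pos":[0,0.0004,-0.002],"dr":[0,0,0],"hand":0}]'| egrep 'force|tool_pos|gap'
python3 st.py
```

```text
tool_pos: [0.5345, -0.0395, 0.1158]
force: [8.6, 4.3, 9.9]
finger_gap: 0.0425
t 13.3 p [ 0.5345 -0.0395  0.1158] down [ 0.0144  0.0026 -0.9999] jaw yaw 16.060199884975944 gap 0.042512579964687554
F world [8.6239 4.3472 9.8876] F tool [-1.7769 -9.7513  9.6326] tool delta to start [-0.0005  0.      0.0011] chop x,y of TCP 0.028927823782685328 -0.0005035435886353288
```

```bash
python3 -m jog '[{"delta_pos":[0.0002,0.0002,-0.0004],"dr":[0,0,0],"hand":0},{"delta_pos":[0.0004,0.0003,-0.0008],"dr":[0,0,0],"hand":0},{"delta_pos":[0.0004,0.0003,-0.0012],"dr":[0,0,0],"hand":0},{"delta_pos":[0.0004,0.0003,-0.0016],"dr":[0,0,0],"hand":0},{"delta_pos":[0.0004,0.0003,-0.002],"dr":[0,0,0],"hand":0},{"delta_pos":[0.0004,0.0003,-0.002],"dr":[0,0,0],"hand":0},{"delta_pos":[0.0004,0.0003,-0.002],"dr":[0,0,0],"hand":0},{"delta_pos":[0.0004,0.0003,-0.002],"dr":[0,0,0],"hand":0},{"delta_pos":[0.0004,0.0003,-0.002],"dr":[0,0,0],"hand":0},{"delta_pos":[0.0004,0.0003,-0.002],"dr":[0,0,0],"hand":0}]'| egrep 'force|tool_pos|gap'
python3 st.py
```

```text
tool_pos: [0.5332, -0.0402, 0.1157]
force: [8.2, 4.9, 9.8]
finger_gap: 0.0425
t 14.1333 p [ 0.5332 -0.0402  0.1157] down [ 0.0154  0.0031 -0.9999] jaw yaw 16.079495875364593 gap 0.042518722509148454
F world [8.1659 4.9207 9.8144] F tool [-2.4545 -9.6721  9.3618] tool delta to start [-0.0007  0.      0.0025] chop x,y of TCP 0.027452263939442192 -0.000746090509274403
```

```bash
python3 -m jog '[{"delta_pos":[0.0002,0.0002,-0.0004],"dr":[0,0,0],"hand":0},{"delta_pos":[0.0004,0.0004,-0.0008],"dr":[0,0,0],"hand":0},{"delta_pos":[0.0004,0.0004,-0.0012],"dr":[0,0,0],"hand":0},{"delta_pos":[0.0004,0.0004,-0.0016],"dr":[0,0,0],"hand":0},{"delta_pos":[0.0004,0.0004,-0.002],"dr":[0,0,0],"hand":0},{"delta_pos":[0.0004,0.0004,-0.002],"dr":[0,0,0],"hand":0},{"delta_pos":[0.0004,0.0004,-0.002],"dr":[0,0,0],"hand":0},{"delta_pos":[0.0004,0.0004,-0.002],"dr":[0,0,0],"hand":0},{"delta_pos":[0.0004,0.0004,-0.002],"dr":[0,0,0],"hand":0},{"delta_pos":[0.0004,0.0004,-0.002],"dr":[0,0,0],"hand":0}]'| egrep 'force|tool_pos|gap'
python3 st.py
```

```text
tool_pos: [0.5316, -0.041, 0.1156]
force: [8.9, 5.2, 10.7]
finger_gap: 0.0423
t 14.9667 p [ 0.5316 -0.041   0.1156] down [ 0.0159  0.0033 -0.9999] jaw yaw 16.08170574544325 gap 0.04229702103819424
F world [ 8.8926  5.2112 10.6527] F tool [ -2.5306 -10.4925  10.1597] tool delta to start [-0.0011  0.0001  0.0043] chop x,y of TCP 0.025705347177413906 -0.0011442262460041204
```

```bash
python3 -m jog '[{"delta_pos":[0.0002,0.0002,-0.0004],"dr":[0,0,0],"hand":0},{"delta_pos":[0.0006,0.0002,-0.0008],"dr":[0,0,0],"hand":0},{"delta_pos":[0.0006,0.0002,-0.0012],"dr":[0,0,0],"hand":0},{"delta_pos":[0.0006,0.0002,-0.0016],"dr":[0,0,0],"hand":0},{"delta_pos":[0.0006,0.0002,-0.002],"dr":[0,0,0],"hand":0},{"delta_pos":[0.0006,0.0002,-0.002],"dr":[0,0,0],"hand":0},{"delta_pos":[0.0006,0.0002,-0.002],"dr":[0,0,0],"hand":0},{"delta_pos":[0.0006,0.0002,-0.002],"dr":[0,0,0],"hand":0},{"delta_pos":[0.0006,0.0002,-0.002],"dr":[0,0,0],"hand":0},{"delta_pos":[0.0006,0.0002,-0.002],"dr":[0,0,0],"hand":0}]'| egrep 'force|tool_pos|gap'
python3 st.py
```

```text
tool_pos: [0.5301, -0.042, 0.1155]
force: [9.4, 5.4, 10.9]
finger_gap: 0.0425
t 15.8 p [ 0.5301 -0.042   0.1155] down [ 0.0164  0.0036 -0.9999] jaw yaw 16.09081573562489 gap 0.042487075660324614
F world [ 9.3779  5.3907 10.9488] F tool [ -2.5684 -10.7736  10.687 ] tool delta to start [-0.0016  0.0001  0.0061] chop x,y of TCP 0.02394156050487978 -0.0016465199937269674
```

```bash
python3 - <<'E'
from h import *
b=bot.camera("side")[:,:,::-1]
cv2.imwrite("pics/c2.png",cv2.resize(b[195:265,335:425],(720,560),interpolation=cv2.INTER_CUBIC))
E
```

```text
(no output)
```

View pics/c2.png

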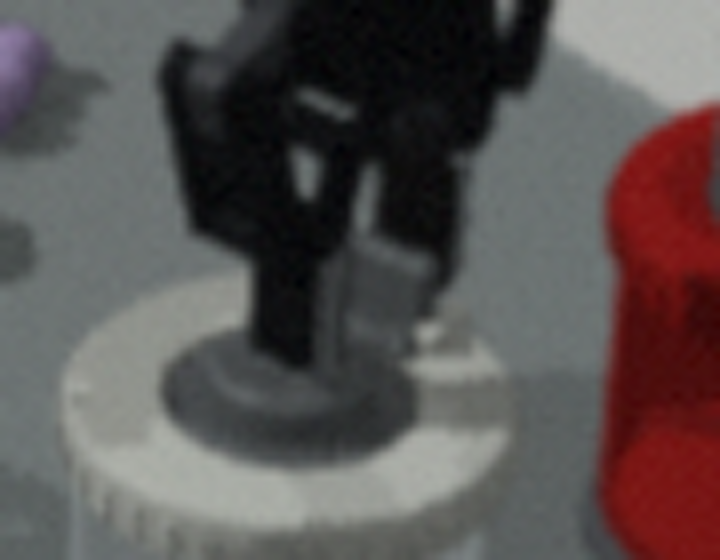

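The side view shows the knob flush in its well under the near finger. The ridge, with its corner near (389,227), sits right in front of the far finger. I'll keep sliding in small steps.

```bash
python3 -m jog '[{"delta_pos":[-0.0002,0.0002,-0.0004],"dr":[0,0,0],"hand":0},{"delta_pos":[-0.0006,0.0002,-0.0008],"dr":[0,0,0],"hand":0},{"delta_pos":[-0.001,0.0002,-0.0012],"dr":[0,0,0],"hand":0},{"delta_pos":[-0.001,0.0002,-0.0016],"dr":[0,0,0],"hand":0},{"delta_pos":[-0.001,0.0002,-0.002],"dr":[0,0,0],"hand":0},{"delta_pos":[-0.001,0.0002,-0.002],"dr":[0,0,0],"hand":0},{"delta_pos":[-0.001,0.0002,-0.002],"dr":[0,0,0],"hand":0},{"delta_pos":[-0.001,0.0002,-0.002],"dr":[0,0,0],"hand":0},{"delta_pos":[-0.001,0.0002,-0.002],"dr":[0,0,0],"hand":0},{"delta_pos":[-0.001,0.0002,-0.002],"dr":[0,0,0],"hand":0}]'| egrep 'force|tool_pos|gap'
python3 st.py
```

```text
tool_pos: [0.5285, -0.0424, 0.1155]
force: [9.7, 4.1, 11.7]
finger_gap: 0.0426
t 16.6833 p [ 0.5285 -0.0424  0.1155] down [ 0.0177  0.0019 -0.9998] jaw yaw 16.06515819389966 gap 0.04256830410986835
F world [ 9.7431  4.0524 11.6798] F tool [ -1.1621 -11.4978  10.6872] tool delta to start [-0.0016  0.0001  0.0077] chop x,y of TCP 0.02233390260999355 -0.001639288795747189
```

```bash
python3 -m jog '[{"delta_pos":[-0.0002,0,-0.0004],"dr":[0,0,0],"hand":0},{"delta_pos":[-0.0006,0,-0.0008],"dr":[0,0,0],"hand":0},{"delta_pos":[-0.001,0,-0.0012],"dr":[0,0,0],"hand":0},{"delta_pos":[-0.001,0,-0.0016],"dr":[0,0,0],"hand":0},{"delta_pos":[-0.001,0,-0.002],"dr":[0,0,0],"hand":0},{"delta_pos":[-0.001,0,-0.002],"dr":[0,0,0],"hand":0},{"delta_pos":[-0.001,0,-0.002],"dr":[0,0,0],"hand":0},{"delta_pos":[-0.001,0,-0.002],"dr":[0,0,0],"hand":0},{"delta_pos":[-0.001,0,-0.002],"dr":[0,0,0],"hand":0},{"delta_pos":[-0.001,0,-0.002],"dr":[0,0,0],"hand":0}]'| egrep 'force|tool_pos|gap'
python3 st.py
```

```text
tool_pos: [0.5263, -0.0429, 0.1155]
force: [9.7, 1.4, 10.5]
finger_gap: 0.0427
t 17.5167 p [ 0.5263 -0.0429  0.1155] down [ 0.0177  0.     -0.9998] jaw yaw 16.018603978608215 gap 0.04267769411569605
F world [ 9.672   1.3877 10.5433] F tool [  1.3855 -10.3703   9.8576] tool delta to start [-0.0015  0.0002  0.0099] chop x,y of TCP 0.020095330616781062 -0.0015274713540586083
```

```bash
python3 -m jog '[{"delta_pos":[0,0,-0.0004],"dr":[0,0,0],"hand":0},{"delta_pos":[-0.0004,0,-0.0008],"dr":[0,0,0],"hand":0},{"delta_pos":[-0.0004,0,-0.0012],"dr":[0,0,0],"hand":0},{"delta_pos":[-0.0004,0,-0.0016],"dr":[0,0,0],"hand":0},{"delta_pos":[-0.0004,0,-0.0016],"dr":[0,0,0],"hand":0},{"delta_pos":[-0.0004,0,-0.0016],"dr":[0,0,0],"hand":0},{"delta_pos":[-0.0004,0,-0.0016],"dr":[0,0,0],"hand":0},{"delta_pos":[-0.0004,0,-0.0016],"dr":[0,0,0],"hand":0},{"delta_pos":[-0.0004,0,-0.0016],"dr":[0,0,0],"hand":0},{"delta_pos":[-0.0004,0,-0.0016],"dr":[0,0,0],"hand":0}]'| egrep 'force|tool_pos|gap'
python3 st.py
```

```text
tool_pos: [0.5252, -0.0431, 0.1155]
force: [10.9, 0.5, 8.9]
finger_gap: 0.0427
t 18.35 p [ 0.5252 -0.0431  0.1155] down [ 0.0186 -0.0003 -0.9998] jaw yaw 16.015428621245913 gap 0.04268970749221664
F world [10.9025  0.5005  8.9247] F tool [ 2.5743 -8.7206 10.7745] tool delta to start [-0.0014  0.0002  0.0111] chop x,y of TCP 0.01890853384875901 -0.00140768884037129
```

```bash
python3 -m jog '[{"delta_pos":[0,0.0002,-0.0004],"dr":[0,0,0],"hand":0},{"delta_pos":[0,0.0003,-0.0008],"dr":[0,0,0],"hand":0},{"delta_pos":[0,0.0003,-0.001],"dr":[0,0,0],"hand":0},{"delta_pos":[0,0.0003,-0.001],"dr":[0,0,0],"hand":0},{"delta_pos":[0,0.0003,-0.001],"dr":[0,0,0],"hand":0},{"delta_pos":[0,0.0003,-0.001],"dr":[0,0,0],"hand":0},{"delta_pos":[0,0.0003,-0.001],"dr":[0,0,0],"hand":0},{"delta_pos":[0,0.0003,-0.001],"dr":[0,0,0],"hand":0},{"delta_pos":[0,0.0003,-0.001],"dr":[0,0,0],"hand":0},{"delta_pos":[0,0.0003,-0.001],"dr":[0,0,0],"hand":0}]'| egrep 'force|tool_pos|gap'
python3 st.py
```

```text
tool_pos: [0.5251, -0.0431, 0.1155]
force: [12.1, 0.8, 10.5]
finger_gap: 0.0425
t 19.1833 p [ 0.5251 -0.0431  0.1155] down [ 0.0205  0.0002 -0.9998] jaw yaw 16.032841018826787 gap 0.04253446673681121
F world [12.1275  0.8348 10.4579] F tool [  2.6025 -10.2071  12.0906] tool delta to start [-0.0014  0.0002  0.0111] chop x,y of TCP 0.01888285829855636 -0.0013842522971156189
```

```bash
python3 - <<'E'
from h import *
b=bot.camera("side")[:,:,::-1]
cv2.imwrite("pics/c3.png",cv2.resize(b[195:265,335:425],(720,560),interpolation=cv2.INTER_CUBIC))
E
```

View pics/c3.png

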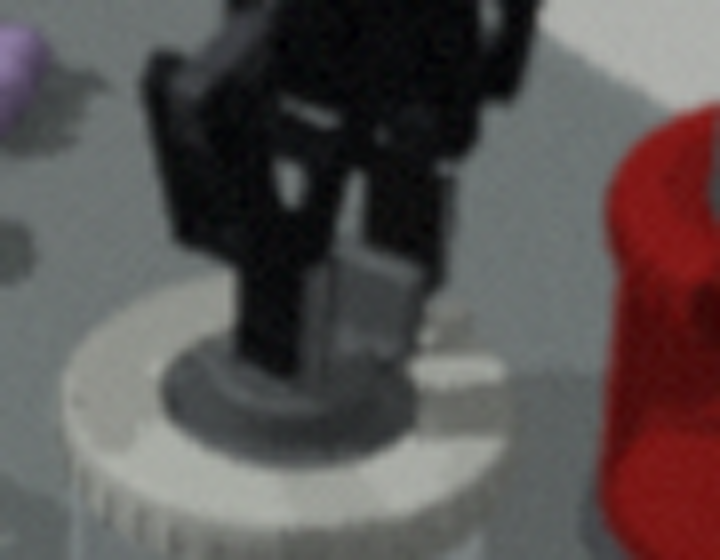

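```bash
python3 - <<'E'
from h import *
np.set_printoptions(precision=0,suppress=True)
c=np.array([.5066,-.047]);a=np.radians(16);ax=np.array([np.cos(a),np.sin(a)]);n=np.array([-ax[1],ax[0]])
for L in(.044,.042,.040,.038,.036,.034):
    print(L,[((proj("side",np.r_[c+(L+x)*ax+y*n,.126])[0]-[335,195])*8) for x in(-.004,.004) for y in(-.013,.013)])
im1=cv2.imread("pics/c1.png")[:,400:]; im1=im1[100:380]; cv2.imwrite("pics/c1b.png",np.hstack([cv2.resize(im1[:,:360],(720,560)),]))
E
```

```text
0.044 [array([437., 268.]), array([347., 229.]), array([456., 254.]), array([366., 215.])]
0.042 [array([432., 272.]), array([342., 233.]), array([451., 257.]), array([361., 219.])]
0.04 [array([427., 275.]), array([337., 236.]), array([446., 261.]), array([357., 222.])]
0.038 [array([422., 279.]), array([332., 240.]), array([442., 264.]), array([352., 226.])]
0.036 [array([417., 282.]), array([328., 243.]), array([437., 268.]), array([347., 229.])]
0.034 [array([413., 286.]), array([323., 247.]), array([432., 272.]), array([342., 233.])]
```

View pics/c1b.png

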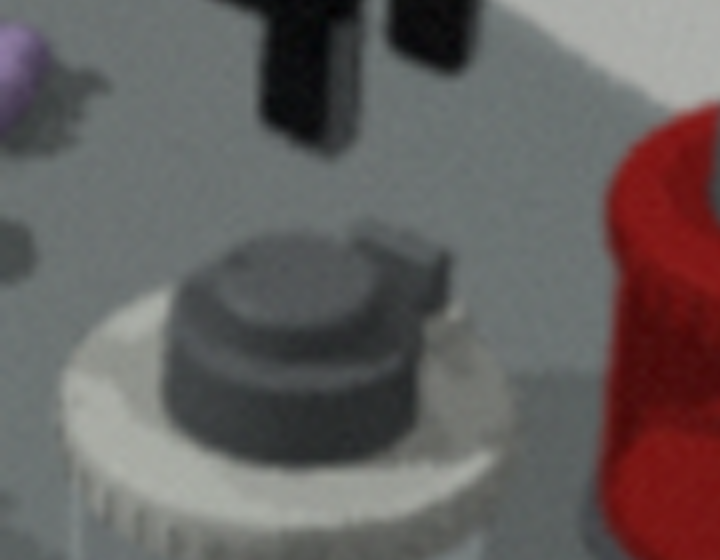

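Relative to the open position, the ridge corner has moved from (452,252) to about (427,266), roughly 10 mm. The TCP has stalled with the side force rising, which fits the home stop. One small step should confirm it.

```bash
python3 -m jog '[{"delta_pos":[0,0,-0.0003],"dr":[0,0,0],"hand":0},{"delta_pos":[0,0,-0.0006],"dr":[0,0,0],"hand":0},{"delta_pos":[0,0,-0.0009],"dr":[0,0,0],"hand":0},{"delta_pos":[0,0,-0.0009],"dr":[0,0,0],"hand":0},{"delta_pos":[0,0,-0.0009],"dr":[0,0,0],"hand":0},{"delta_pos":[0,0,-0.0009],"dr":[0,0,0],"hand":0},{"delta_pos":[0,0,-0.0009],"dr":[0,0,0],"hand":0},{"delta_pos":[0,0,-0.0009],"dr":[0,0,0],"hand":0},{"delta_pos":[0,0,-0.0009],"dr":[0,0,0],"hand":0},{"delta_pos":[0,0,-0.0009],"dr":[0,0,0],"hand":0}]'| egrep 'force|tool_pos|gap'
python3 st.py
```

```text
tool_pos: [0.5251, -0.0431, 0.1156]
force: [14.5, 2.4, 8.4]
finger_gap: 0.0428
t 20.0667 p [ 0.5251 -0.0431  0.1156] down [ 0.0221  0.0008 -0.9998] jaw yaw 16.047115514868523 gap 0.0427723689880429
F world [14.5121  2.3902  8.3863] F tool [ 1.7576 -8.0618 14.7839] tool delta to start [-0.0014  0.0002  0.0111] chop x,y of TCP 0.018863089371405958 -0.0013937022900398757
```

Stalled at the stop. I'll relax the stored side load before lifting, so it can't all shift onto the lock.

```bash
python3 -m jog '[{"delta_pos":[0,0,0.0005],"dr":[0,0,0],"hand":0},{"delta_pos":[0,0,0.001],"dr":[0,0,0],"hand":0},{"delta_pos":[0,0,0.0015],"dr":[0,0,0],"hand":0},{"delta_pos":[0,0,0.002],"dr":[0,0,0],"hand":0},{"delta_pos":[0,0,0.0025],"dr":[0,0,0],"hand":0},{"delta_pos":[0,0,0.003],"dr":[0,0,0],"hand":0},{"delta_pos":[0,0,0.0035],"dr":[0,0,0],"hand":0},{"delta_pos":[0,0,0.004],"dr":[0,0,0],"hand":0},{"delta_pos":[0,0,0.0045],"dr":[0,0,0],"hand":0},{"delta_pos":[0,0,0.0045],"dr":[0,0,0],"hand":0}]'| egrep 'force|tool_pos|gap'
python3 st.py
```

```text
tool_pos: [0.5252, -0.0431, 0.1153]
force: [4.3, -1.4, 16.2]
finger_gap: 0.0427
t 20.9 p [ 0.5252 -0.0431  0.1153] down [ 0.0139 -0.0019 -0.9999] jaw yaw 15.994056365659729 gap 0.042741305957809166
F world [ 4.3179 -1.3729 16.2297] F tool [  2.6012 -16.1653   3.9813] tool delta to start [-0.0014  0.0001  0.011 ] chop x,y of TCP 0.018971673979512046 -0.0013674619701183625
```

```bash
python3 -m jog '[{"delta_pos":[0,0,0.0005],"dr":[0,0,0],"hand":0},{"delta_pos":[0,-0.0005,0.001],"dr":[0,0,0],"hand":0},{"delta_pos":[0,-0.001,0.0015],"dr":[0,0,0],"hand":0},{"delta_pos":[0,-0.0015,0.0015],"dr":[0,0,0],"hand":0},{"delta_pos":[0,-0.002,0.0015],"dr":[0,0,0],"hand":0},{"delta_pos":[0,-0.0025,0.0015],"dr":[0,0,0],"hand":0},{"delta_pos":[0,-0.003,0.0015],"dr":[0,0,0],"hand":0},{"delta_pos":[0,-0.0035,0.0015],"dr":[0,0,0],"hand":0},{"delta_pos":[0,-0.004,0.0015],"dr":[0,0,0],"hand":0},{"delta_pos":[0,-0.004,0.0015],"dr":[0,0,0],"hand":0}]'| egrep 'force|tool_pos|gap'
python3 st.py
```

```text
tool_pos: [0.5251, -0.043, 0.1174]
force: [4.3, -2.1, 8.2]
finger_gap: 0.0428
t 21.7333 p [ 0.5251 -0.043   0.1174] down [ 0.0101 -0.0023 -0.9999] jaw yaw 15.973078200910697 gap 0.042775906035784336
F world [ 4.2599 -2.1065  8.2417] F tool [ 3.2383 -8.1935  3.5902] tool delta to start [-0.0012  0.0001  0.0111] chop x,y of TCP 0.01888684125750533 -0.001222648005568729
```

```bash
python3 -m jog '[{"delta_pos":[0,-0.0005,0],"dr":[0,0,0],"hand":0},{"delta_pos":[0,-0.001,0.0005],"dr":[0,0,0],"hand":0},{"delta_pos":[0,-0.0015,0.001],"dr":[0,0,0],"hand":0},{"delta_pos":[0,-0.0015,0.001],"dr":[0,0,0],"hand":0},{"delta_pos":[0,-0.0015,0.001],"dr":[0,0,0],"hand":0},{"delta_pos":[0,-0.0015,0.001],"dr":[0,0,0],"hand":0},{"delta_pos":[0,-0.0015,0.001],"dr":[0,0,0],"hand":0},{"delta_pos":[0,-0.0015,0.001],"dr":[0,0,0],"hand":0},{"delta_pos":[0,-0.0015,0.001],"dr":[0,0,0],"hand":0},{"delta_pos":[0,-0.0015,0.001],"dr":[0,0,0],"hand":0}]'| egrep 'force|tool_pos|gap'
python3 st.py
```

```text
tool_pos: [0.5249, -0.0428, 0.1175]
force: [4.8, -2.5, 2.2]
finger_gap: 0.0428
t 22.5667 p [ 0.5249 -0.0428  0.1175] down [ 0.0071 -0.0023 -1.    ] jaw yaw 15.946749227419302 gap 0.04276381791982421
F world [ 4.7976 -2.4706  2.2045] F tool [ 3.7026 -2.1649  3.9478] tool delta to start [-0.001   0.0001  0.0112] chop x,y of TCP 0.01877408583996189 -0.0009833039659878774
```

The vertical force has dropped to about 2 N with the knob only 2 mm above its stop, so the lock is holding it. Now I back off and lift clear.

```bash
python3 -m jog '[{"delta_pos":[0,-0.0005,0.001],"dr":[0,0,0],"hand":0},{"delta_pos":[0,-0.001,0.002],"dr":[0,0,0],"hand":0},{"delta_pos":[0,-0.0015,0.003],"dr":[0,0,0],"hand":0},{"delta_pos":[0,-0.002,0.004],"dr":[0,0,0],"hand":0},{"delta_pos":[0,-0.003,0.005],"dr":[0,0,0],"hand":0},{"delta_pos":[0,-0.005,0.006],"dr":[0,0,0],"hand":0},{"delta_pos":[0,-0.008,0.006],"dr":[0,0,0],"hand":0},{"delta_pos":[0,-0.012,0.006],"dr":[0,0,0],"hand":0},{"delta_pos":[0,-0.018,0.006],"dr":[0,0,0],"hand":0},{"delta_pos":[0,-0.025,0.006],"dr":[0,0,0],"hand":0}]'| egrep 'force|tool_pos|gap'
python3 st.py
python3 -m jog '[{"delta_pos":[0,-0.03,0],"dr":[0,0,0],"hand":0},{"delta_pos":[0,-0.06,0],"dr":[0,0,0],"hand":0},{"delta_pos":[0.03,-0.08,0],"dr":[0,0,0],"hand":0},{"delta_pos":[0,-0.08,-0.04],"dr":[0,0,0],"hand":0},{"delta_pos":[-0.03,-0.08,-0.06],"dr":[0,0,0],"hand":0},{"delta_pos":[-0.06,-0.08,-0.09],"dr":[0,0,0],"hand":0},{"delta_pos":[-0.09,-0.08,-0.12],"dr":[0,0,0],"hand":0},{"delta_pos":[-0.12,-0.08,-0.14],"dr":[0,0,0],"hand":0},{"delta_pos":[-0.15,-0.08,-0.16],"dr":[0,0,0],"hand":0},{"delta_pos":[-0.18,-0.08,-0.16],"dr":[0,0,0],"hand":0}]'| egrep 'force|tool_pos|gap'
python3 - <<'E'
from h import *
a=bot.camera("top")[:,:,::-1];b=bot.camera("side")[:,:,::-1]
cv2.imwrite("pics/c4.png",np.hstack([cv2.resize(x,(400,360),interpolation=cv2.INTER_CUBIC) for x in(a[150:240,290:390],b[195:285,335:435])]))
cv2.imwrite("pics/top4.png",a)
E
```

```text
tool_pos: [0.527, -0.0399, 0.142]
force: [0.4, -0.8, -0.4]
finger_gap: 0.0427
t 23.4 p [ 0.527  -0.0399  0.142 ] down [-0.0005  0.0001 -1.    ] jaw yaw 15.98835384877532 gap 0.04271295319381629
F world [ 0.3722 -0.7698 -0.4327] F tool [0.8426 0.4324 0.146 ] tool delta to start [ 0.0012 -0.      0.0085] chop x,y of TCP 0.02154119219134358 0.001186865070708203
tool_pos: [0.3198, 0.0887, 0.2221]
force: [0.6, -0.3, -0.4]
finger_gap: 0.0431
```

View pics/c4.png

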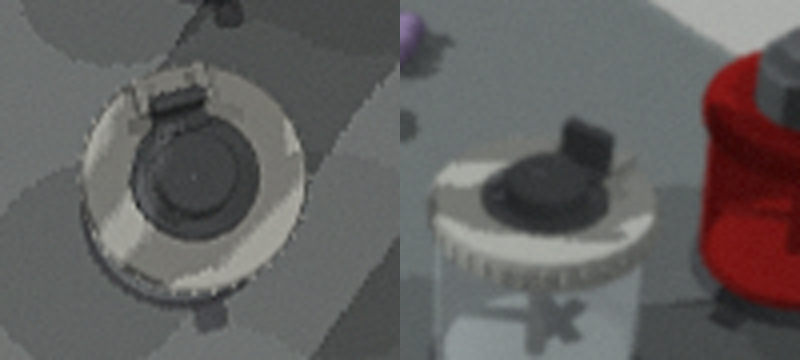

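The arm is clear. The knob is down in its well (top crop centre about (197,177)) and the tongue is over its shoulder. The ridge has moved from top crop (173,78) to about (178,99). I'll check that numerically.

```bash
python3 - <<'E'
from h import *
np.set_printoptions(precision=4,suppress=True)
a=np.radians(16);ax=np.array([np.cos(a),np.sin(a)])
o=atz("top",(290+173/4,150+78/4),.126)[:2]; A=cv2.imread("pics/top0.png",0);B=cv2.imread("pics/top4.png",0)
for y in(98,100): print("travel",(o-atz("top",(290+178/4,150+y/4),.126)[:2])@ax)
d=cv2.absdiff(A,B); d[:260,300:375]=0
print("changed outside chopper/arm rows<290:",[(x,y,w,h,n) for x,y,w,h,n in cv2.connectedComponentsWithStats((d[:290]>40).astype(np.uint8))[2][1:] if n>15])
for n in("top","side"):
  for q in("lock","knob"): print(n,q,[np.round(v["location"],1).tolist() for v in bot.landmark_of(q,n)[:4]])
s=bot.state();print(s["t"],s["force"])
E
```

```text
travel 0.009630935125376695
travel 0.010536076677667837
changed outside chopper/arm rows<290: [(np.int32(251), np.int32(18), np.int32(49), np.int32(55), np.int32(1778)), (np.int32(375), np.int32(21), np.int32(46), np.int32(42), np.int32(1109)), (np.int32(433), np.int32(26), np.int32(62), np.int32(55), np.int32(1736)), (np.int32(433), np.int32(122), np.int32(23), np.int32(24), np.int32(368)), (np.int32(201), np.int32(141), np.int32(11), np.int32(14), np.int32(46)), (np.int32(180), np.int32(158), np.int32(21), np.int32(10), np.int32(74)), (np.int32(173), np.int32(204), np.int32(23), np.int32(24), np.int32(313)), (np.int32(241), np.int32(252), np.int32(12), np.int32(10), np.int32(66)), (np.int32(236), np.int32(268), np.int32(38), np.int32(22), np.int32(444)), (np.int32(106), np.int32(278), np.int32(113), np.int32(12), np.int32(768)), (np.int32(220), np.int32(284), np.int32(15), np.int32(6), np.int32(74))]
top lock [[446.7, 337.8], [332.0, 171.7], [340.1, 81.8]]
top knob [[463.8, 364.9], [336.5, 191.0], [347.5, 101.7]]
side lock [[318.2, 367.8], [381.4, 232.6], [447.9, 206.6]]
side knob [[370.3, 238.1], [442.9, 206.3], [301.1, 377.5]]
24.5333 [-1.7058  0.0821  0.1005]
```

The measured travel is about 10 mm, so the lock is home. The brightness changes near the bottles look like arm shadow, since the arm never came near them. Handing in.

```bash
python3 -c "
from bench import bot
print(bot.job_done())"
```

```text
the job is handed in; nothing more can be done
None
```

The chopper is ready to put away: its knob is locked down by the lid's slide. I handed it in at about 24.5 s; the hand-in gives no verdict.

**What I did:** With the fingers about 43 mm apart, I pressed the white chopper's knob to its stop. It took about 14 N going down, and the highest reading was about 16 N. I drew the lock in with the other finger until it stalled, eased off the side load, then let go and lifted clear.

**Last checks:**
- **Knob:** it rose about 2 mm and the force fell away, so the lock alone holds it. The final pictures show it down.
- **Lock:** the top picture puts its travel at 9.6–10.5 mm, against 10 mm for fully home. The TCP had also stalled under rising force, as it would at the stop.
- **Lock force:** the side force peaked at 14.8 N for knob drag and lock together. I estimate the lock's share at about 8 N, under the 12 N limit, but it could not be measured alone.

**Checks that disagreed:**
- **Lock network:** on the lock in the top picture it reported only about 2 px of shift, where I measured about 5 px by eye. I trusted the crop and the stall.
- **Bystanders:** a before-and-after comparison flagged pixels at the bottles and teether. I took these for changed arm shadow, since nothing came near them, but I did not measure their positions again.

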